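# Line up the servo axis modules on the run-in stand

### The arm

A 6-joint arm with a two-finger parallel gripper is mounted at the origin on the work surface. World frame = base frame: x ahead of the robot, y to its left, z up, the work surface at z = 0. Lengths are in mm, angles in rad, forces in N, time in s.
With the tool pointing down it reaches from about 275 to 750 mm from the base axis. Payload 10.2 kg.
Tool frame: the origin (TCP) lies between the finger pads; the fingertips stand 17 mm ahead of it and the grasp point (between the pads) lies 2 mm behind it (tips_ahead is the distance from the TCP to the fingertips, in mm); z points along the fingers, y is the line along which they close (so a half turn about z gives the same grasp; the last joint's range is limited). The gripper opens to 85 mm and grips with 20 to 120 N. Pads are 22 mm wide; open, the fingers measure 114 mm over their backs; the gripper's body (76 mm by 85 mm) begins 54 mm behind the grasp point. The pads swing forward as they close: fully open they stand 13 mm farther back than shut.
Start: joints at [-1.379, 0.313, 1.498, -0, 1.331, -0.223], TCP at [211.567, -480.49, 248.294] pointing down, gripper open.
Joint ranges: [-2.94, 2.94], [-0.97, 2.17], [0.19, 2.56], [-1.23, 4.37], [0.02, 3.11], [-2.88, 2.88]. Speed limits (rad/s): [2.39, 2.39, 3.01, 3.14, 3.14, 3.14].

### API

Orientations are given as a unit quaternion [w, x, y, z].
In Python, from rig import sense, capture, finish_job, boxes_of, tips_ahead gives the robot as it stands.
- The arm moves only by the tool drive_tool, never from a script. Its argument "commands" is text: rows parted by semicolons, each of 7 numbers parted by spaces: the shift along the world's x, y, z in units of 0.1 m (1.0 is 0.1 m), then the turn, a rotation vector about the world's x, y, z in units of pi/4 rad (1.0 is pi/4 rad), then the opening in per cent of the stroke, from 0 (shut) to 100 (fully open). A call has 1 to 20 rows; each row shifts and turns the commanded pose from where the row before left it; what a row does not reach is not made up. A row lasts 1/12 s, in which the tool goes at most 41.7 mm and 7.16 degrees, less where a joint would pass 70% of its speed; a pose out of reach is approached as far as the arm can. A call with a number of a shift or a turn outside -1 to 1 is refused whole. A call with a gripper value outside its range is refused whole. The fingers move at their own pace and stop on an object; "force" is the grip in N (left out, the last holds). Time passes only in rows, so rows that do not move let the fingers close. It gives the time, the measured TCP pose, the force, the opening and the grip force at its end, in the units of the state.
- sense(): the state, without advancing time (a new reading comes with each control period).
- capture(name): name is "scene" or "top"; returns a dict with "pixels" (480x640x3 uint8, blue, green, red), "fov_y" (degrees; the focal length in pixels is half the picture's height over the tangent of half this angle, whatever the lens; pixels are square), "cx", "cy" (the principal point, pixels), "position" and "attitude" of the camera in the world. Camera axes: x right, y down, z forward; pixel columns grow to the right and rows downward; lengths in mm; the calibration is good to about 2 mm. A picture is of the moment at which its call begins. There is no depth.
- finish_job(): hands the job in; it is judged then, once.
Trained networks look in a picture, given as the dict that the camera call returned (one of the last four; its "shot" number tells which), for a name from the list of things; names that differ only in an ending like _2 or _b are one class to them, and where a whole thing is asked for, a point or a joint stands for the part that bears it (a point fixed in the world has none). Each returns a list of dicts, best first, with "confidence" (0 to 1); they miss things now and then, are a little off and sometimes report something else, mostly with a low value. They report only what shows in the picture. A call takes as long as a camera call. They do not tell look-alikes from the thing itself.
- boxes_of(picture, name): "position" ([column, row] in pixels, amid what is visible of it).
The state is a dict: "time_s": time; "joints": joint angles; "dq": joint speeds; "tau": joint torques, N m; "eef_pos": TCP position; "ee_rot": TCP orientation; "force": force on the tool from outside, world axes, zero at the start; "wrist_torque": the same for the moment, N m; "grip_width": opening from 0.0 (shut) to 1.0 (fully open); "grip_force": force on a finger pad.
Only numpy, scipy, OpenCV 4.12 (cv2) and the standard library are available. Lean on these libraries where they do the work, as an engineer would, in place of code of your own. Each camera call takes 0.05 s, during which the arm holds its last target. There are 200 camera calls.

### The job

Move the four repaired servo axis modules from the incoming rack to the run-in stand, one to each docking bay, in line-up order: the widest in the bay next to the supply unit, then the next narrower ones in turn, the narrowest furthest from the supply. Stand each one upright, square and centred in its bay, its black front facing away from the incoming rack as the supply's front does, flat on the dock between the lips; set them down without dropping or tipping any, and leave the contactor where it stands in the rack.

Things in the scene. Friction and masses are not known exactly. Their poses are not given: they have to be found in the camera images.
- module_60: the widest of four servo modules alike but for width: upright loose box 60 mm wide (y), 68 deep (x), 112 high (z), about 0.55 kg; grey shell, black front (+x), aluminium fins behind (-x), green plug row on top. Grip its plain side faces (+-y) near the top. Origin: centre of underside. Starts in a random bay of the long grey incoming rack: bays 100 mm apart, floor 8 mm above the table, dividers 24 mm high, lips 18 mm.
- module_48: the second widest of four servo modules alike but for width: upright loose box 48 mm wide (y), 68 deep (x), 112 high (z), about 0.45 kg; grey shell, black front (+x), aluminium fins behind (-x), green plug row on top. Grip its plain side faces (+-y) near the top. Origin: centre of underside. Starts in a random bay of the long grey incoming rack: bays 100 mm apart, floor 8 mm above the table, dividers 24 mm high, lips 18 mm.
- module_36: the second narrowest of four servo modules alike but for width: upright loose box 36 mm wide (y), 68 deep (x), 112 high (z), about 0.36 kg; grey shell, black front (+x), aluminium fins behind (-x), green plug row on top. Grip its plain side faces (+-y) near the top. Origin: centre of underside. Starts in a random bay of the long grey incoming rack: bays 100 mm apart, floor 8 mm above the table, dividers 24 mm high, lips 18 mm.
- module_24: the narrowest of four servo modules alike but for width: upright loose box 24 mm wide (y), 68 deep (x), 112 high (z), about 0.27 kg; grey shell, black front (+x), aluminium fins behind (-x), green plug row on top. Grip its plain side faces (+-y) near the top. Origin: centre of underside. Starts in a random bay of the long grey incoming rack: bays 100 mm apart, floor 8 mm above the table, dividers 24 mm high, lips 18 mm.
- dock_a: one of four identical fixed docks on the stand, in random order in one row along y, 100 mm apart: black plate 84 mm (y) by 100 mm (x), two brass strips along its middle. Origin: centre of its underside, 12 mm above the table; a module stands on its flat face, 8 mm above the origin. Lips at its +x and -x edges rise 6 mm above the face, 86 mm apart; no lips along y.
- dock_b: one of four identical fixed docks on the stand, in random order in one row along y, 100 mm apart: black plate 84 mm (y) by 100 mm (x), two brass strips along its middle. Origin: centre of its underside, 12 mm above the table; a module stands on its flat face, 8 mm above the origin. Lips at its +x and -x edges rise 6 mm above the face, 86 mm apart; no lips along y.
- dock_c: one of four identical fixed docks on the stand, in random order in one row along y, 100 mm apart: black plate 84 mm (y) by 100 mm (x), two brass strips along its middle. Origin: centre of its underside, 12 mm above the table; a module stands on its flat face, 8 mm above the origin. Lips at its +x and -x edges rise 6 mm above the face, 86 mm apart; no lips along y.
- dock_d: one of four identical fixed docks on the stand, in random order in one row along y, 100 mm apart: black plate 84 mm (y) by 100 mm (x), two brass strips along its middle. Origin: centre of its underside, 12 mm above the table; a module stands on its flat face, 8 mm above the origin. Lips at its +x and -x edges rise 6 mm above the face, 86 mm apart; no lips along y.
- supply: supply unit, fixed at one end of the dock row (either end): dark slotted steel case 70 mm wide (y), 96 deep (x), 116 high, front with green terminals on +x, brass studs on top to 128 mm. Origin: centre of underside, 12 mm above the table; axes parallel to the docks'. Dock centres lie 105, 205, 305 and 405 mm from it along the row. A terminator block 42 mm high ends the row.
- contactor: loose contactor in one of the rack's five bays, among the modules, not to be moved: cream block 45 mm wide (y), 74 deep (x), 50 high, with a narrower black upper part to 82 mm, screw terminals on its shoulders, 0.36 kg. Origin: centre of underside.
There are look-alikes about, which are no part of the job. Leave any orange look-alike of the module_24 alone. Leave any red look-alike of the module_60 alone.

How it is judged (in metres and radians):
At the end, for the whole second after the job is handed in: Counted from the supply the docks hold the 60, 48, 36, 24 mm modules, each flat on its dock (4 mm), upright (0.06 rad), square (0.15 rad), front away from the rack, within 15 mm of the bay centre along the row and 13 mm across, released, at rest. Contactor upright, within 20 mm of start (horizontal distance between module_60 and supply between 0.09 and 0.12 m and x of module_60 in the frame of supply between -0.013 and 0.013 m and z of module_60 in the frame of supply between 0.004 and 0.011 m and angle between each of module_60, module_48, module_36, module_24's own z axis and vertical below 0.06 rad and angle between the y axis of each of module_60, module_48, module_36, module_24 and the y axis of supply, either way round below 0.15 rad and x of contactor in the frame of module_60 below 0 m and linear speed of each of module_60, module_48, module_36, module_24 below 0.02 m/s and contact force between each of module_60, module_48, module_36, module_24 and the fingers below 0.1 N and horizontal distance between module_48 and supply between 0.19 and 0.22 m and x of module_48 in the frame of supply between -0.013 and 0.013 m and z of module_48 in the frame of supply between 0.004 and 0.011 m and x of contactor in the frame of module_48 below 0 m and horizontal distance between module_36 and supply between 0.29 and 0.32 m and x of module_36 in the frame of supply between -0.013 and 0.013 m and z of module_36 in the frame of supply between 0.004 and 0.011 m and x of contactor in the frame of module_36 below 0 m and horizontal distance between module_24 and supply between 0.39 and 0.42 m and x of module_24 in the frame of supply between -0.013 and 0.013 m and z of module_24 in the frame of supply between 0.004 and 0.011 m and x of contactor in the frame of module_24 below 0 m and distance of contactor from where it was at the start of the episode below 0.02 m and angle between contactor's own z axis and vertical below 0.1 rad); the robot touches nothing.
It fails at once if a module is dropped: it falls freely, out of the gripper, faster than 0.5 m/s (about 13 mm of fall) ((contact force between module_60 and the fingers below 0.05 N and linear speed of module_60 above 0.5 m/s) or (contact force between module_48 and the fingers below 0.05 N and linear speed of module_48 above 0.5 m/s) or (contact force between module_36 and the fingers below 0.05 N and linear speed of module_36 above 0.5 m/s) or (contact force between module_24 and the fingers below 0.05 N and linear speed of module_24 above 0.5 m/s)).
It fails at once if a module is tipped over (more than 0.7 rad from upright) (angle between any of module_60, module_48, module_36, module_24's own z axis and vertical above 0.7 rad).
It fails at once if the contactor is shifted by more than 30 mm (distance of contactor from where it was at the start of the episode above 0.03 m).
It also fails if it takes over 115 s, if anything falls off the work surface, if the arm or the gripper's body presses on something with over 40 N, if the wrist force passes 120 N, or if a joint passes its speed limit or range.

## Working session

There is one attempt and no reset: what is moved stays moved. The work goes in short steps, Python scripts to look and compute and a tool call to move; the robot and the scene stay as the last step left them, time stands still between calls to the robot, and variables do not carry over. Pictures are saved under pics/ and viewed, at most 14 in all, crops included, and the job is handed in when it is done.

Besides the shell and the picture viewer there is one more tool, called as name(argument=value, ...), one argument or row to a line, values as JSON. drive_tool: Moves the arm, as the interface text tells. Shifts and turns lie within -1 to 1; 1 stands for 0.1 m of shift or pi/4 rad of turn. Its arguments: {"type":"object","properties":{"commands":{"type":"string"},"force":{"type":"number"}},"required":["commands"]}

```bash
mkdir -p pics
cat > h.py <<'E'
import numpy as np, cv2
from rig import *
from scipy.spatial.transform import Rotation as R
def cam(p):
    f=240/np.tan(np.radians(p["fov_y"])/2); q=p["attitude"]
    return f,R.from_quat([q[1],q[2],q[3],q[0]]).as_matrix(),np.array(p["position"])
def at(p,uv,z):
    f,M,c=cam(p); d=M@np.array([(uv[0]-p["cx"])/f,(uv[1]-p["cy"])/f,1]); return (c+d*(z-c[2])/d[2]).round(1)
def px(p,X):
    f,M,c=cam(p); v=M.T@(np.array(X)-c); return np.array([f*v[0]/v[2]+p["cx"],f*v[1]/v[2]+p["cy"]]).round(1)
E
python3 - <<'E'
from h import *
for n in ["scene","top"]:
    p=capture(n); cv2.imwrite(f"pics/{n}0.png",p["pixels"]); print(n,p["position"],p["attitude"],p["fov_y"],p["cx"],p["cy"])
    for k in ["module_60","module_48","module_36","module_24","dock_a","supply","contactor"]:
        print(k,[(np.round(b["position"]).tolist(),round(b["confidence"],2),at(p,b["position"],{"d":20,"s":128,"c":60,"m":120}[k[0]]).tolist()) for b in boxes_of(p,k)])
s=sense();print(s)
E
```

```text
scene [883.08338572 703.10105383 708.51854491] [-0.10564008  0.24166029  0.87214315 -0.41207621] 44.05483323967662 321.7420516262244 233.39451816957896
module_60 [([341.0, 233.0], 0.86, [503.2, 102.3, 120.0]), ([363.0, 180.0], 0.85, [394.4, -0.4, 120.0]), ([377.0, 266.0], 0.74, [498.7, 192.6, 120.0]), ([343.0, 139.0], 0.7, [350.6, -135.2, 120.0]), ([310.0, 197.0], 0.65, [497.9, -4.5, 120.0]), ([285.0, 170.0], 0.61, [494.3, -100.4, 120.0])]
module_48 [([341.0, 233.0], 0.86, [503.2, 102.3, 120.0]), ([363.0, 180.0], 0.85, [394.4, -0.4, 120.0]), ([377.0, 266.0], 0.74, [498.7, 192.6, 120.0]), ([343.0, 139.0], 0.7, [350.6, -135.2, 120.0]), ([310.0, 197.0], 0.65, [497.9, -4.5, 120.0]), ([285.0, 170.0], 0.61, [494.3, -100.4, 120.0])]
module_36 [([341.0, 233.0], 0.86, [503.2, 102.3, 120.0]), ([363.0, 180.0], 0.85, [394.4, -0.4, 120.0]), ([377.0, 266.0], 0.74, [498.7, 192.6, 120.0]), ([343.0, 139.0], 0.7, [350.6, -135.2, 120.0]), ([310.0, 197.0], 0.65, [497.9, -4.5, 120.0]), ([285.0, 170.0], 0.61, [494.3, -100.4, 120.0])]
module_24 [([341.0, 233.0], 0.86, [503.2, 102.3, 120.0]), ([363.0, 180.0
[... 2260 characters left out ...]
oints': array([-1.37941863e+00,  3.12874119e-01,  1.49768356e+00, -1.20760006e-05,
        1.33101596e+00, -2.23429181e-01]), 'dq': array([ 4.72375471e-04,  7.15826760e-05, -6.63902701e-04,  1.53922572e-04,
       -2.08260958e-04, -2.50210488e-04]), 'tau': array([ 1.34128786e-03, -4.12139654e+01, -2.59890997e+01, -1.00166669e-04,
        4.39734258e-04, -3.27541488e-05]), 'eef_pos': array([ 211.55539571, -480.49561621,  248.31362115]), 'ee_rot': array([ 9.41380556e-06,  9.78568601e-01,  2.05921085e-01, -6.01689709e-06]), 'force': array([-0.2834357 , -0.16789653, -0.35337709]), 'wrist_torque': array([-0.03926729,  0.05878985, -0.01217825]), 'grip_force': 0.0, 'grip_width': 1.0032032384599243}
```

View pics/top0.png

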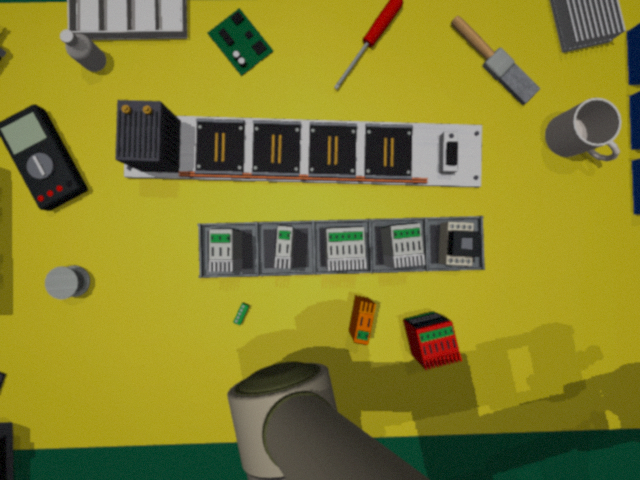

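View pics/scene0.png

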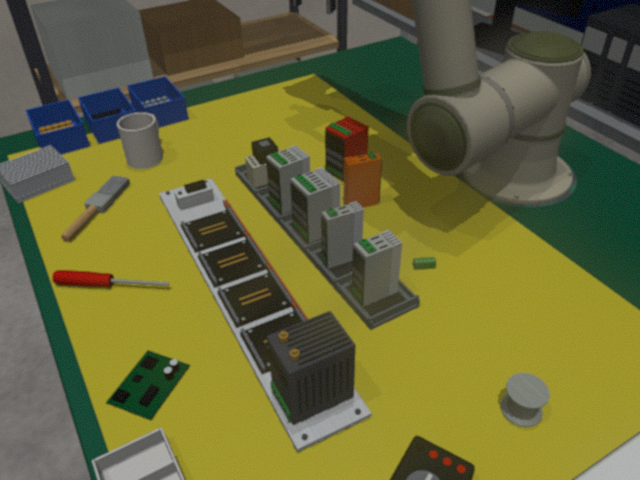

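The top view has grey modules at columns 221, 284, 346 and 408 (row ~248), the contactor at (462,243), and the supply at the left (150,137). There are docks at columns 217, 275, 332 and 388. Candidates for modules: grey (221,250), (284,248), (346,249) and (408,245). The orange (363,320) and red (432,340) look-alikes are excluded. I'll take a close crop to measure widths.

Run:
```python
from h import *
p=capture("top"); im=p["pixels"]
cv2.imwrite("pics/c1.png",cv2.resize(im[205:285,190:490],None,fx=2.66,fy=2.66,interpolation=cv2.INTER_CUBIC))
cv2.imwrite("pics/c2.png",cv2.resize(im[90:195,110:490],None,fx=2.1,fy=2.1,interpolation=cv2.INTER_CUBIC))
```

```text
(no output)
```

View pics/c1.png

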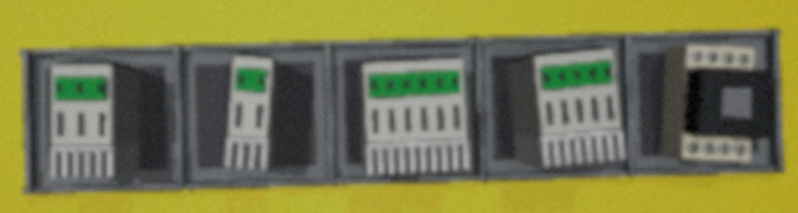

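View pics/c2.png

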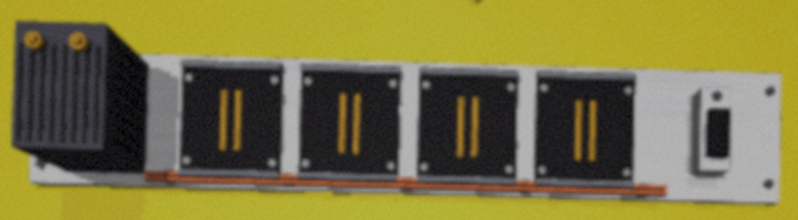

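```bash
cat >> h.py <<'E'
def rects(p,z,lo,hi,thr=105):
    im=p["pixels"]; hsv=cv2.cvtColor(im,cv2.COLOR_BGR2HSV); out=[]
    m=(((hsv[...,1]<70)&(hsv[...,2]>thr))|((hsv[...,0]>50)&(hsv[...,0]<85)&(hsv[...,1]>100)&(hsv[...,2]>70))).astype(np.uint8)
    m[:lo]=0;m[hi:]=0
    m=cv2.morphologyEx(m,cv2.MORPH_CLOSE,np.ones((5,3),np.uint8))
    for c in cv2.findContours(m,0,1)[0]:
        if cv2.contourArea(c)<150: continue
        W=np.array([at(p,q[0],z)[:2] for q in c],np.float32)
        (x,y),(a,b),g=cv2.minAreaRect(W)
        bp=cv2.boxPoints(((x,y),(a,b),g)); e=bp[1]-bp[0]; e2=bp[2]-bp[1]
        L=e if np.hypot(*e)>np.hypot(*e2) else e2
        L=L*np.sign(L[0]); out.append((round(x,1),round(y,1),round(min(a,b),1),round(max(a,b),1),round(float(np.arctan2(L[1],L[0])),3)))
    return out
E
python3 - <<'E'
from h import *
p=capture("top")
for r in rects(p,120,210,285): print("auto",r)
M={36:[(55,66),(111,66),(111,178),(50,178)],24:[(233,55),(273,59),(268,167),(225,165)],60:[(364,64),(463,60),(470,170),(368,174)],48:[(534,53),(610,49),(624,161),(547,167)]}
for k,v in M.items():
    W=np.array([at(p,((a+.5)/2.66-.5+190,(b+.5)/2.66-.5+205),120)[:2] for a,b in v])
    d=W[0]+W[1]-W[2]-W[3]; print(k,W.mean(0),np.linalg.norm(W[0]+W[3]-W[1]-W[2])/2,np.linalg.norm(d)/2,np.arctan2(d[1],d[0]))
im=p["pixels"];h=cv2.cvtColor(im,cv2.COLOR_BGR2HSV)
m=((h[...,0]>12)&(h[...,0]<26)&(h[...,1]>90)&(h[...,2]>90)).astype(np.uint8); m[:125]=0;m[172:]=0;m[:,:195]=0;m[:,415:]=0
m=cv2.dilate(m,np.ones((1,7),np.uint8))
n,l,s,c=cv2.connectedComponentsWithStats(m)
B=[at(p,c[i],20) for i in range(1,n) if s[i,4]>60]; print(*B)
for v in [(180,65),(282,68),(283,176),(181,173),(537,75),(636,78),(635,182),(536,180)]: print(at(p,((v[0]+.5)/2.1-.5+110,(v[1]+.5)/2.1-.5+90),22))
s=[(16,21),(105,27),(103,150),(13,148)]
print([at(p,((v[0]+.5)/2.1-.5+110,(v[1]+.5)/2.1-.5+90),128) for v in s])
E
```

```text
auto (431.7, 388.4, 27.7, 48.7, 1.549)
auto (434.6, -228.3, 20.6, 43.3, 1.478)
auto (463.9, 57.8, 49.7, 82.4, -0.023)
auto (464.4, 128.8, 82.0, 82.8, 0.003)
auto (466.4, 6.5, 53.0, 77.8, -0.025)
auto (464.1, -44.2, 75.3, 81.4, -0.003)
auto (464.0, -150.9, 56.1, 81.9, 0.056)
auto (495.4, -232.1, 20.5, 42.8, 1.545)
36 [462.9   143.875] 33.96192721268921 65.2622593847317 -0.04368384823100572
24 [466.475  46.025] 24.264068084309354 63.77479909807636 -0.0839876409577533
60 [460.7   -51.325] 59.055418887685484 64.5162963909119 0.02247683423056531
48 [ 463.775 -147.15 ] 45.23386452648059 66.9195225625527 0.08978049894065376
[646.2 160.5  20. ] [641.3  60.7  20. ] [636.5 -39.5  20. ] [ 631.4 -139.4   20. ]
[693.2 201.2  22. ]
[689.  115.8  22. ]
[597.7 117.1  22. ]
[602.1 202.3  22. ]
[678.6 -99.4  22. ]
[ 674.4 -183.6   22. ]
[ 585.8 -180.    22. ]
[589.5 -96.   22. ]
[array([698.5, 294.8, 128. ]), array([692.8, 230.3, 128. ]), array([602.4, 233.5, 128. ]), array([605.3, 298.6, 128. ])]
```

The crop confirms the identities, with widths measured at 34, 24, 59 and 45 mm from left to right. That makes the row 36, 24, 60, 48, then the contactor, with the green plugs (front) towards the stand. The docks lie 100.1 mm apart with yaw −0.049, and the supply is at the +y end. I'm starting with module_60.

drive_tool(
  commands="0.156 0.2685 0 0 0 -0.0313 100;0.156 0.2685 0 0 0 -0.0313 100;0.156 0.2685 0 0 0 -0.0313 100;0.156 0.2685 0 0 0 -0.0313 100;0.156 0.2685 0 0 0 -0.0313 100;0.156 0.2685 0 0 0 -0.0313 100;0.156 0.2685 0 0 0 -0.0313 100;0.156 0.2685 0 0 0 -0.0313 100;0.156 0.2685 0 0 0 -0.0313 100;0.156 0.2685 0 0 0 -0.0313 100;0.156 0.2685 0 0 0 -0.0313 100;0.156 0.2685 0 0 0 -0.0313 100;0.156 0.2685 0 0 0 -0.0313 100;0.156 0.2685 0 0 0 -0.0313 100;0.156 0.2685 0 0 0 -0.0313 100;0.156 0.2685 0 0 0 -0.0313 100;0 0 0 0 0 0 100;0 0 0 0 0 0 100;0 0 0 0 0 0 100",
  force=50,
)

```text
time_s: 2.48
eef_pos: [461.0, -51.2, 248.2]
ee_rot: [0.0, 1.0, 0.011, -0.0]
force: [-0.3, 0.3, 0.4]
grip_width: 1.001
grip_force: 0.0
```

drive_tool(
  commands="0 0 -0.17 0 0 0 100;0 0 -0.17 0 0 0 100;0 0 -0.17 0 0 0 100;0 0 -0.17 0 0 0 100;0 0 -0.17 0 0 0 100;0 0 -0.17 0 0 0 100;0 0 -0.17 0 0 0 100;0 0 -0.17 0 0 0 100;0 0 -0.17 0 0 0 100;0 0 0 0 0 0 100;0 0 0 0 0 0 60;0 0 0 0 0 0 50;0 0 0 0 0 0 50;0 0 0 0 0 0 50;0 0 0 0 0 0 50;0 0 0 0 0 0 50;0 0 0 0 0 0 50",
)

```text
time_s: 3.9
eef_pos: [461.7, -51.3, 96.5]
ee_rot: [0.001, 1.0, 0.011, 0.001]
force: [-2.4, -0.8, 6.2]
grip_width: 0.697
grip_force: 54.7
```

drive_tool(
  commands="0 0 0.05 0 0 0 50;0 0 0.1 0 0 0 50;0 0 0.15 0 0 0 50;0 0 0.15 0 0 0 50;0 0 0.15 0 0 0 50;0 0 0.15 0 0 0 50;0 0 0.15 0 0 0 50;0 0 0.15 0 0 0 50;0 0 0.15 0 0 0 50;0 0 0.15 0 0 0 50;0 0 0.1 0 0 0 50;0 0 0.05 0 0 0 50;0 0 0 0 0 0 50;0 0 0 0 0 0 50",
)

```text
time_s: 5.07
eef_pos: [460.9, -50.8, 244.9]
ee_rot: [-0.0, 1.0, 0.011, -0.0]
force: [0.5, -0.6, -4.8]
grip_width: 0.696
grip_force: 55.5
```

drive_tool(
  commands="0.06 0.07 0 0 0 0 50;0.12 0.14 0 0 0 -0.01 50;0.14 0.16 0 0 0 -0.01 50;0.14 0.16 0 0 0 -0.01 50;0.14 0.16 0 0 0 -0.01 50;0.14 0.16 0 0 0 -0.01 50;0.14 0.16 0 0 0 -0.01 50;0.14 0.16 0 0 0 -0.01 50;0.14 0.16 0 0 0 -0.01 50;0.14 0.16 0 0 0 -0.01 50;0.14 0.16 0 0 0 -0.01 50;0.14 0.16 0 0 0 0 50;0.14 0.16 0 0 0 0 50;0.14 0.16 0 0 0 0 50;0.06 0.07 0 0 0 0 50;0 0 0 0 0 0 50;0 0 0 0 0 0 50",
)

```text
time_s: 6.48
eef_pos: [652.9, 169.8, 243.7]
ee_rot: [0.0, 1.0, -0.028, -0.001]
force: [-0.6, 0.7, -3.6]
grip_width: 0.697
grip_force: 55.6
```

Run:
```python
from h import *
p=capture("scene"); cv2.imwrite("pics/s1.png",p["pixels"])
s=sense();print(s["eef_pos"],s["ee_rot"],s["joints"])
```

```text
[652.82704084 169.16474882 244.28196155] [ 1.56437439e-04  9.99593485e-01 -2.84975074e-02 -8.56303111e-04] [ 8.02755619e-02  6.64087228e-01  9.70710226e-01 -1.25343617e-04
  1.50853165e+00  1.70808255e+00]
```

View pics/s1.png

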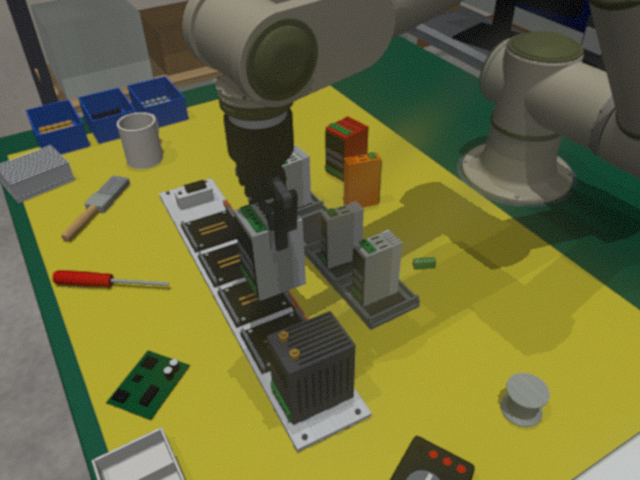

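Module_60 is held upright with its front away from the rack. I overshot by (7, 9) mm, so I'm correcting that and lowering.

drive_tool(
  commands="-0.04 -0.05 0 0 0 0.01 50;-0.028 -0.042 -0.05 0 0 0 50;0 0 -0.12 0 0 0 50;0 0 -0.14 0 0 0 50;0 0 -0.14 0 0 0 50;0 0 -0.14 0 0 0 50;0 0 -0.14 0 0 0 50;0 0 -0.14 0 0 0 50;0 0 -0.14 0 0 0 50;0 0 -0.14 0 0 0 50;0 0 -0.08 0 0 0 50;0 0 -0.04 0 0 0 50;0 0 0 0 0 0 50;0 0 0 0 0 0 50",
)

```text
time_s: 7.7
eef_pos: [646.5, 159.7, 119.0]
ee_rot: [-0.0, 1.0, -0.025, 0.0]
force: [0.5, 0.2, -5.1]
grip_width: 0.7
grip_force: 55.6
```

drive_tool(
  commands="0 0 -0.03 0 0 0 50;0 0 -0.03 0 0 0 50;0 0 -0.02 0 0 0 50;0 0 -0.01 0 0 0 50;0 0 -0.01 0 0 0 50;0 0 0 0 0 0 50;0 0 0 0 0 0 50",
)

```text
time_s: 8.28
eef_pos: [646.5, 160.0, 108.7]
ee_rot: [-0.0, 1.0, -0.025, 0.0]
force: [-0.8, 0.2, -1.2]
grip_width: 0.696
grip_force: 55.9
```

drive_tool(
  commands="0 0 -0.01 0 0 0 50;0 0 -0.005 0 0 0 50;0 0 0 0 0 0 50",
)

```text
time_s: 8.53
eef_pos: [646.6, 160.0, 108.6]
ee_rot: [0.0, 1.0, -0.025, 0.001]
force: [-5.6, -0.5, 9.4]
grip_width: 0.694
grip_force: 57.0
```

drive_tool(
  commands="0 0 0.01 0 0 0 75;0 0 0 0 0 0 85;0 0 0 0 0 0 95;0 0 0 0 0 0 95;0 0 0 0 0 0 95;0 0 0.1 0 0 0 95;0 0 0.15 0 0 0 95;0 0 0.2 0 0 0 95;0 0 0.2 0 0 0 95;0 0 0.2 0 0 0 95;0 0 0.2 0 0 0 95;0 0 0.2 0 0 0 95;0 0 0.1 0 0 0 95;0 0 0 0 0 0 90;0 0 0 0 0 0 90",
)

```text
time_s: 9.78
eef_pos: [646.3, 159.9, 242.5]
ee_rot: [0.0, 1.0, -0.025, 0.0]
force: [0.6, -0.3, -0.5]
grip_width: 0.899
grip_force: 0.0
```

drive_tool(
  commands="-0.13 -0.219 0 0 0 0.0127 75;-0.13 -0.219 0 0 0 0.0127 75;-0.13 -0.219 0 0 0 0.0127 75;-0.13 -0.219 0 0 0 0.0127 75;-0.13 -0.219 0 0 0 0.0127 75;-0.13 -0.219 0 0 0 0.0127 75;-0.13 -0.219 0 0 0 0.0127 75;-0.13 -0.219 0 0 0 0.0127 75;-0.13 -0.219 0 0 0 0.0127 75;-0.13 -0.219 0 0 0 0.0127 75;-0.13 -0.219 0 0 0 0.0127 75;-0.13 -0.219 0 0 0 0.0127 75;-0.13 -0.219 0 0 0 0.0127 75;-0.13 -0.219 0 0 0 0.0127 75;0 0 0 0 0 0 80;0 0 0 0 0 0 80;0 0 0 0 0 0 80",
)

```text
time_s: 11.2
eef_pos: [464.3, -146.2, 242.0]
ee_rot: [-0.001, 0.999, 0.045, -0.001]
force: [-0.0, 0.7, 0.8]
grip_width: 0.796
grip_force: 0.0
```

Run:
```python
from h import *
p=capture("top"); im=p["pixels"]
cv2.imwrite("pics/t2.png",cv2.resize(im[90:290,110:490],None,fx=2.1,fy=2.1,interpolation=cv2.INTER_CUBIC))
```

```text
(no output)
```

View pics/t2.png

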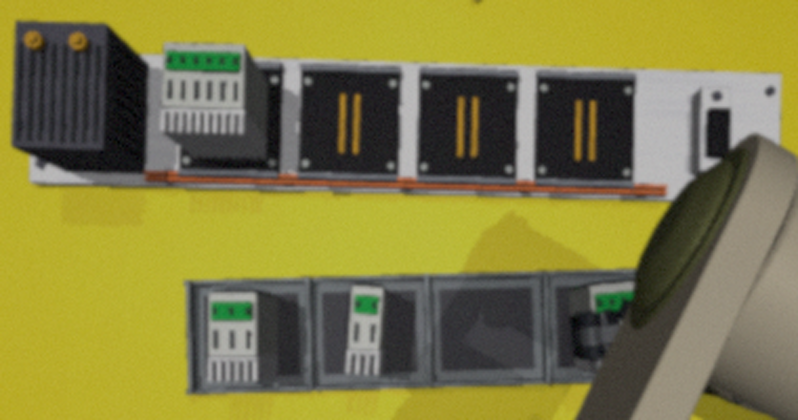

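Module_60 stands on the first dock, its top at about (204,88) in the crop. I'll compute its position and pick up module_48.

Run:
```python
from h import *
p=capture("top")
W=np.array([at(p,((a+.5)/2.1-.5+110,(b+.5)/2.1-.5+90),132)[:2] for a,b in [(165,45),(243,45),(243,133),(160,131)]]);print(W,W.mean(0))
```

```text
[[677.5 185.9]
 [676.4 129.2]
 [611.9 130.7]
 [614.6 190.8]] [645.1  159.15]
```

drive_tool(
  commands="0 0 -0.17 0 0 0 80;0 0 -0.17 0 0 0 80;0 0 -0.17 0 0 0 80;0 0 -0.17 0 0 0 80;0 0 -0.17 0 0 0 80;0 0 -0.17 0 0 0 80;0 0 -0.17 0 0 0 80;0 0 -0.17 0 0 0 80;0 0 -0.11 0 0 0 80;0 0 0 0 0 0 80;0 0 0 0 0 0 50;0 0 0 0 0 0 35;0 0 0 0 0 0 35;0 0 0 0 0 0 35;0 0 0 0 0 0 35;0 0 0 0 0 0 35;0 0 0 0 0 0 35",
)

```text
time_s: 12.72
eef_pos: [464.8, -146.8, 96.5]
ee_rot: [0.0, 0.999, 0.045, 0.001]
force: [1.3, 1.7, 5.5]
grip_width: 0.559
grip_force: 52.6
```

drive_tool(
  commands="0 0 0.05 0 0 0 35;0 0 0.1 0 0 0 35;0 0 0.15 0 0 0 35;0 0 0.15 0 0 0 35;0 0 0.15 0 0 0 35;0 0 0.15 0 0 0 35;0 0 0.15 0 0 0 35;0 0 0.15 0 0 0 35;0 0 0.15 0 0 0 35;0 0 0.15 0 0 0 35;0 0 0.1 0 0 0 35;0 0 0.05 0 0 0 35;0 0 0 0 0 0 35;0 0 0 0 0 0 35",
)

```text
time_s: 13.88
eef_pos: [464.1, -146.6, 245.3]
ee_rot: [-0.0, 0.999, 0.045, -0.0]
force: [-0.4, 0.9, -3.1]
grip_width: 0.556
grip_force: 52.2
```

drive_tool(
  commands="0.068 0.08 0 0 0 0 35;0.136 0.16 0 0 0 -0.0136 35;0.136 0.16 0 0 0 -0.0136 35;0.136 0.16 0 0 0 -0.0136 35;0.136 0.16 0 0 0 -0.0136 35;0.136 0.16 0 0 0 -0.0136 35;0.136 0.16 0 0 0 -0.0136 35;0.136 0.16 0 0 0 -0.0136 35;0.136 0.16 0 0 0 -0.0136 35;0.136 0.16 0 0 0 -0.0136 35;0.136 0.16 0 0 0 -0.0136 35;0.136 0.16 0 0 0 -0.0136 35;0.136 0.16 0 0 0 -0.0136 35;0.068 0.08 0 0 0 -0.0136 35;0 0 0 0 0 0 35;0 0 0 0 0 0 35;0 0 0 0 0 0 35",
)

```text
time_s: 15.3
eef_pos: [640.8, 61.1, 245.1]
ee_rot: [0.0, 1.0, -0.024, -0.001]
force: [-0.3, -0.5, -3.3]
grip_width: 0.556
grip_force: 52.3
```

drive_tool(
  commands="0 0 -0.05 0 0 0 35;0 0 -0.12 0 0 0 35;0 0 -0.14 0 0 0 35;0 0 -0.14 0 0 0 35;0 0 -0.14 0 0 0 35;0 0 -0.14 0 0 0 35;0 0 -0.14 0 0 0 35;0 0 -0.14 0 0 0 35;0 0 -0.14 0 0 0 35;0 0 -0.08 0 0 0 35;0 0 -0.04 0 0 0 35;0 0 -0.03 0 0 0 35;0 0 -0.02 0 0 0 35;0 0 -0.01 0 0 0 35;0 0 -0.01 0 0 0 35;0 0 0 0 0 0 35;0 0 0 0 0 0 35",
)

```text
time_s: 16.72
eef_pos: [641.3, 61.3, 112.1]
ee_rot: [0.0, 1.0, -0.024, 0.0]
force: [-0.6, 0.2, -2.9]
grip_width: 0.556
grip_force: 52.2
```

drive_tool(
  commands="0 0 -0.015 0 0 0 35;0 0 -0.01 0 0 0 35;0 0 -0.01 0 0 0 35;0 0 -0.005 0 0 0 35;0 0 0 0 0 0 35;0 0 0 0 0 0 35",
)

```text
time_s: 17.22
eef_pos: [641.3, 61.3, 108.6]
ee_rot: [0.0, 1.0, -0.024, 0.0]
force: [-3.8, -0.3, 5.7]
grip_width: 0.557
grip_force: 52.8
```

drive_tool(
  commands="0 0 0.01 0 0 0 65;0 0 0 0 0 0 80;0 0 0 0 0 0 80;0 0 0 0 0 0 80;0 0 0 0 0 0 80;0 0 0.1 0 0 0 80;0 0 0.15 0 0 0 80;0 0 0.2 0 0 0 80;0 0 0.2 0 0 0 80;0 0 0.2 0 0 0 80;0 0 0.2 0 0 0 80;0 0 0.2 0 0 0 80;0 0 0.1 0 0 0 80;0 0 0 0 0 0 70;0 0 0 0 0 0 70",
)

```text
time_s: 18.47
eef_pos: [641.1, 61.3, 243.5]
ee_rot: [-0.0, 1.0, -0.024, -0.0]
force: [-0.1, -0.0, -0.6]
grip_width: 0.7
grip_force: 0.0
```

drive_tool(
  commands="-0.178 0.0825 0 0 0 0 70;-0.178 0.0825 0 0 0 0 70;-0.178 0.0825 0 0 0 0 70;-0.178 0.0825 0 0 0 0 70;-0.178 0.0825 0 0 0 0 70;-0.178 0.0825 0 0 0 0 70;-0.178 0.0825 0 0 0 0 70;-0.178 0.0825 0 0 0 0 70;-0.178 0.0825 0 0 0 0 70;-0.178 0.0825 0 0 0 0 70;0 0 0 0 0 0 70;0 0 0 0 0 0 70;0 0 0 0 0 0 70",
)

```text
time_s: 19.55
eef_pos: [463.4, 143.6, 243.2]
ee_rot: [0.0, 1.0, -0.024, -0.0]
force: [0.0, -0.2, -0.2]
grip_width: 0.7
grip_force: 0.0
```

drive_tool(
  commands="0 0 -0.17 0 0 0 70;0 0 -0.17 0 0 0 70;0 0 -0.17 0 0 0 70;0 0 -0.17 0 0 0 70;0 0 -0.17 0 0 0 70;0 0 -0.17 0 0 0 70;0 0 -0.17 0 0 0 70;0 0 -0.17 0 0 0 70;0 0 -0.12 0 0 0 70;0 0 0 0 0 0 70;0 0 0 0 0 0 40;0 0 0 0 0 0 20;0 0 0 0 0 0 20;0 0 0 0 0 0 20;0 0 0 0 0 0 20;0 0 0 0 0 0 20;0 0 0 0 0 0 20",
)

```text
time_s: 20.97
eef_pos: [463.7, 143.8, 96.4]
ee_rot: [-0.0, 1.0, -0.024, 0.001]
force: [1.2, -0.4, 3.8]
grip_width: 0.414
grip_force: 51.0
```

drive_tool(
  commands="0 0 0.05 0 0 0 20;0 0 0.1 0 0 0 20;0 0 0.15 0 0 0 20;0 0 0.15 0 0 0 20;0 0 0.15 0 0 0 20;0 0 0.15 0 0 0 20;0 0 0.15 0 0 0 20;0 0 0.15 0 0 0 20;0 0 0.15 0 0 0 20;0 0 0.15 0 0 0 20;0 0 0.1 0 0 0 20;0 0 0.05 0 0 0 20;0 0 0 0 0 0 20;0 0 0 0 0 0 20",
)

```text
time_s: 22.13
eef_pos: [462.8, 143.8, 245.3]
ee_rot: [0.0, 1.0, -0.024, -0.001]
force: [-0.2, -0.3, -4.0]
grip_width: 0.417
grip_force: 50.5
```

drive_tool(
  commands="0.067 -0.07 0 0 0 0 20;0.1335 -0.141 0 0 0 0 20;0.1335 -0.141 0 0 0 0 20;0.1335 -0.141 0 0 0 0 20;0.1335 -0.141 0 0 0 0 20;0.1335 -0.141 0 0 0 0 20;0.1335 -0.141 0 0 0 0 20;0.1335 -0.141 0 0 0 0 20;0.1335 -0.141 0 0 0 0 20;0.1335 -0.141 0 0 0 0 20;0.1335 -0.141 0 0 0 0 20;0.1335 -0.141 0 0 0 0 20;0.1335 -0.141 0 0 0 0 20;0.067 -0.07 0 0 0 0 20;0 0 0 0 0 0 20;0 0 0 0 0 0 20;0 0 0 0 0 0 20",
)

```text
time_s: 23.55
eef_pos: [636.4, -39.1, 245.2]
ee_rot: [-0.0, 1.0, -0.024, -0.001]
force: [0.3, -0.4, -2.9]
grip_width: 0.416
grip_force: 50.4
```

drive_tool(
  commands="0 0 -0.05 0 0 0 20;0 0 -0.12 0 0 0 20;0 0 -0.14 0 0 0 20;0 0 -0.14 0 0 0 20;0 0 -0.14 0 0 0 20;0 0 -0.14 0 0 0 20;0 0 -0.14 0 0 0 20;0 0 -0.14 0 0 0 20;0 0 -0.14 0 0 0 20;0 0 -0.08 0 0 0 20;0 0 -0.04 0 0 0 20;0 0 -0.03 0 0 0 20;0 0 -0.02 0 0 0 20;0 0 -0.01 0 0 0 20;0 0 -0.01 0 0 0 20;0 0 0 0 0 0 20;0 0 0 0 0 0 20",
)

```text
time_s: 24.97
eef_pos: [636.9, -39.4, 112.1]
ee_rot: [0.0, 1.0, -0.024, 0.0]
force: [1.0, 0.1, -3.5]
grip_width: 0.415
grip_force: 50.4
```

drive_tool(
  commands="0 0 -0.015 0 0 0 20;0 0 -0.01 0 0 0 20;0 0 -0.01 0 0 0 20;0 0 -0.005 0 0 0 20;0 0 0 0 0 0 20;0 0 0 0 0 0 20",
)

```text
time_s: 25.47
eef_pos: [636.9, -39.4, 108.4]
ee_rot: [0.0, 1.0, -0.024, 0.0]
force: [-2.7, 1.0, 4.3]
grip_width: 0.419
grip_force: 50.5
```

drive_tool(
  commands="0 0 0.01 0 0 0 55;0 0 0 0 0 0 70;0 0 0 0 0 0 70;0 0 0 0 0 0 70;0 0 0 0 0 0 70;0 0 0.1 0 0 0 70;0 0 0.15 0 0 0 70;0 0 0.2 0 0 0 70;0 0 0.2 0 0 0 70;0 0 0.2 0 0 0 70;0 0 0.2 0 0 0 70;0 0 0.2 0 0 0 70;0 0 0.1 0 0 0 70;0 0 0 0 0 0 60;0 0 0 0 0 0 60",
)

```text
time_s: 26.72
eef_pos: [636.7, -39.4, 243.6]
ee_rot: [0.0, 1.0, -0.024, -0.0]
force: [0.6, 0.3, -0.5]
grip_width: 0.598
grip_force: 0.0
```

drive_tool(
  commands="-0.17 0.085 0 0 0 -0.0045 60;-0.17 0.085 0 0 0 -0.0045 60;-0.17 0.085 0 0 0 -0.0045 60;-0.17 0.085 0 0 0 -0.0045 60;-0.17 0.085 0 0 0 -0.0045 60;-0.17 0.085 0 0 0 -0.0045 60;-0.17 0.085 0 0 0 -0.0045 60;-0.17 0.085 0 0 0 -0.0045 60;-0.17 0.085 0 0 0 -0.0045 60;-0.17 0.085 0 0 0 -0.0045 60;0 0 0 0 0 0 60;0 0 0 0 0 0 60;0 0 0 0 0 0 60",
)

```text
time_s: 27.8
eef_pos: [467.0, 45.4, 243.2]
ee_rot: [-0.0, 0.999, -0.042, -0.0]
force: [-0.9, -0.3, -0.8]
grip_width: 0.599
grip_force: 0.0
```

drive_tool(
  commands="0 0 -0.17 0 0 0 60;0 0 -0.17 0 0 0 60;0 0 -0.17 0 0 0 60;0 0 -0.17 0 0 0 60;0 0 -0.17 0 0 0 60;0 0 -0.17 0 0 0 60;0 0 -0.17 0 0 0 60;0 0 -0.17 0 0 0 60;0 0 -0.12 0 0 0 60;0 0 0 0 0 0 60;0 0 0 0 0 0 30;0 0 0 0 0 0 10;0 0 0 0 0 0 10;0 0 0 0 0 0 10;0 0 0 0 0 0 10;0 0 0 0 0 0 10;0 0 0 0 0 0 10",
)

```text
time_s: 29.22
eef_pos: [467.3, 45.5, 96.4]
ee_rot: [0.0, 0.999, -0.042, 0.001]
force: [1.3, 0.1, 4.1]
grip_width: 0.276
grip_force: 52.0
```

drive_tool(
  commands="0 0 0.05 0 0 0 10;0 0 0.1 0 0 0 10;0 0 0.15 0 0 0 10;0 0 0.15 0 0 0 10;0 0 0.15 0 0 0 10;0 0 0.15 0 0 0 10;0 0 0.15 0 0 0 10;0 0 0.15 0 0 0 10;0 0 0.15 0 0 0 10;0 0 0.15 0 0 0 10;0 0 0.1 0 0 0 10;0 0 0.05 0 0 0 10;0 0 0 0 0 0 10;0 0 0 0 0 0 10",
)

```text
time_s: 30.38
eef_pos: [466.4, 45.7, 245.3]
ee_rot: [-0.0, 0.999, -0.042, -0.001]
force: [0.3, -0.5, -2.2]
grip_width: 0.27
grip_force: 51.1
```

drive_tool(
  commands="0.0635 -0.071 0 0 0 0 10;0.127 -0.1425 0 0 0 0.0037 10;0.127 -0.1425 0 0 0 0.0037 10;0.127 -0.1425 0 0 0 0.0037 10;0.127 -0.1425 0 0 0 0.0037 10;0.127 -0.1425 0 0 0 0.0037 10;0.127 -0.1425 0 0 0 0.0037 10;0.127 -0.1425 0 0 0 0.0037 10;0.127 -0.1425 0 0 0 0.0037 10;0.127 -0.1425 0 0 0 0.0037 10;0.127 -0.1425 0 0 0 0.0037 10;0.127 -0.1425 0 0 0 0.0037 10;0.127 -0.1425 0 0 0 0.0037 10;0.0635 -0.071 0 0 0 0 10;0 0 0 0 0 0 10;0 0 0 0 0 0 10;0 0 0 0 0 0 10",
)

```text
time_s: 31.8
eef_pos: [631.5, -139.3, 245.2]
ee_rot: [-0.0, 1.0, -0.024, -0.001]
force: [-0.1, -0.5, -2.3]
grip_width: 0.279
grip_force: 51.2
```

drive_tool(
  commands="0 0 -0.05 0 0 0 10;0 0 -0.12 0 0 0 10;0 0 -0.14 0 0 0 10;0 0 -0.14 0 0 0 10;0 0 -0.14 0 0 0 10;0 0 -0.14 0 0 0 10;0 0 -0.14 0 0 0 10;0 0 -0.14 0 0 0 10;0 0 -0.14 0 0 0 10;0 0 -0.08 0 0 0 10;0 0 -0.04 0 0 0 10;0 0 -0.03 0 0 0 10;0 0 -0.02 0 0 0 10;0 0 -0.01 0 0 0 10;0 0 -0.01 0 0 0 10;0 0 0 0 0 0 10;0 0 0 0 0 0 10",
)

```text
time_s: 33.22
eef_pos: [632.0, -139.6, 112.1]
ee_rot: [0.0, 1.0, -0.024, 0.0]
force: [0.2, 0.4, -2.2]
grip_width: 0.274
grip_force: 51.1
```

drive_tool(
  commands="0 0 -0.015 0 0 0 10;0 0 -0.01 0 0 0 10;0 0 -0.01 0 0 0 10;0 0 -0.005 0 0 0 10;0 0 0 0 0 0 10;0 0 0 0 0 0 10",
)

```text
time_s: 33.72
eef_pos: [632.0, -139.6, 108.4]
ee_rot: [0.0, 1.0, -0.024, 0.0]
force: [-3.6, 2.0, 4.5]
grip_width: 0.272
grip_force: 52.0
```

Landed. I'm releasing, retreating and moving aside for the check picture.

drive_tool(
  commands="0 0 0.01 0 0 0 40;0 0 0 0 0 0 60;0 0 0 0 0 0 60;0 0 0 0 0 0 60;0 0 0 0 0 0 60;0 0 0.1 0 0 0 60;0 0 0.15 0 0 0 60;0 0 0.2 0 0 0 60;0 0 0.2 0 0 0 60;0 0 0.2 0 0 0 60;0 0 0.2 0 0 0 60;0 0 0.2 0 0 0 60;0 0 0.1 0 0 0 60;0 0 0 0 0 0 60;0 0 0 0 0 0 60",
)

```text
time_s: 34.97
eef_pos: [631.8, -139.5, 243.5]
ee_rot: [-0.0, 1.0, -0.024, -0.0]
force: [-0.5, 0.9, 0.3]
grip_width: 0.599
grip_force: 0.0
```

drive_tool(
  commands="-0.18 -0.2 0.02 0 0 0 60;-0.18 -0.2 0.02 0 0 0 60;-0.18 -0.2 0.02 0 0 0 60;-0.18 -0.2 0.02 0 0 0 60;-0.18 -0.2 0.02 0 0 0 60;-0.18 -0.2 0.02 0 0 0 60;-0.18 -0.2 0.02 0 0 0 60;-0.18 -0.2 0.02 0 0 0 60;-0.18 -0.2 0.02 0 0 0 60;-0.18 -0.2 0.02 0 0 0 60;-0.18 -0.2 0.02 0 0 0 60;-0.18 -0.2 0.02 0 0 0 60;-0.18 -0.2 0.02 0 0 0 60;-0.18 -0.2 0.02 0 0 0 60;-0.18 -0.2 0.02 0 0 0 60;0 0 0 0 0 0 60;0 0 0 0 0 0 60",
)

```text
time_s: 36.38
eef_pos: [361.0, -439.9, 272.3]
ee_rot: [-0.001, 1.0, -0.026, -0.001]
force: [-0.8, -0.3, 0.7]
grip_width: 0.598
grip_force: 0.0
```

Run:
```python
from h import *
p=capture("top"); im=p["pixels"]
cv2.imwrite("pics/t3.png",cv2.resize(im[90:290,110:490],None,fx=2.1,fy=2.1,interpolation=cv2.INTER_CUBIC))
q=capture("scene"); cv2.imwrite("pics/s3.png",q["pixels"])
print([at(p,b["position"],60) for b in boxes_of(p,"contactor")])
```

```text
[array([ 464.2, -249.1,   60. ])]
```

View pics/t3.png

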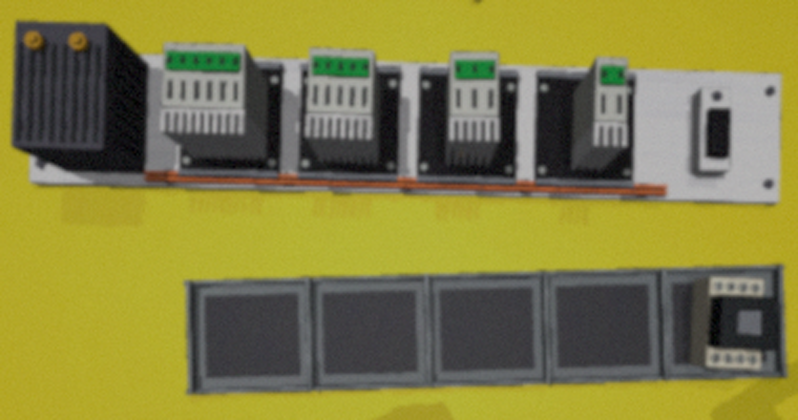

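View pics/s3.png

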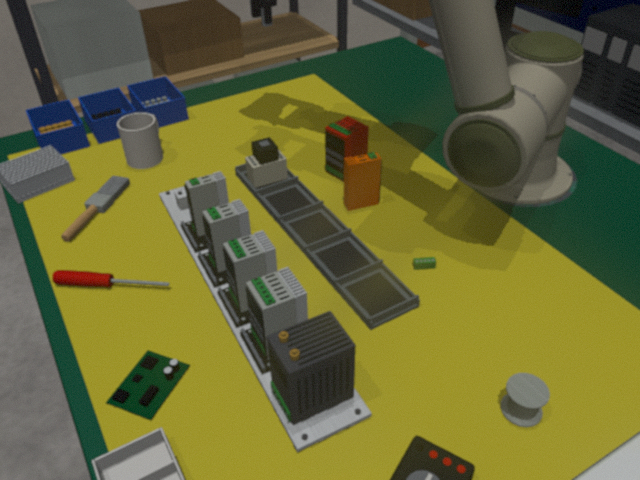

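Both views show all four modules upright between the lips in the order 60, 48, 36, 24, with the contactor undisturbed. One numeric check of the tops, then I hand in.

Run:
```python
from h import *
p=capture("top")
T={60:[(165,45),(243,45),(243,133),(160,131)],48:[(309,48),(375,51),(371,139),(304,137)],36:[(450,53),(499,54),(499,146),(449,142)],24:[(597,58),(627,60),(627,146),(594,144)]}
D=np.array([[646,160],[641.1,60.4],[636.3,-39.5],[631.5,-139.5]]);ok=True
for (k,v),d in zip(T.items(),D):
    W=np.array([at(p,((a+.5)/2.1-.5+110,(b+.5)/2.1-.5+90),132)[:2] for a,b in v]).mean(0)
    print(k,W,W-d); ok&=np.abs(W-d).max()<8
if ok: print(finish_job())
```

```text
60 [645.1  159.15] [-0.9  -0.85]
48 [639.175  59.575] [-1.925 -0.825]
36 [633.425 -38.75 ] [-2.875  0.75 ]
24 [ 628.95 -139.55] [-2.55 -0.05]
the job is handed in; nothing more can be done
None
```

The job is handed in: the 60, 48, 36 and 24 mm modules stand upright in their docks in that order from the supply, each measured within 3 mm of its bay centre, and the contactor still stands in its rack bay; no verdict came back.

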